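Find the free play of an inspection slide by feel and lock it mid-play

TASK

Take the carriage of the motor slide by its fin and rock it gently to feel the free play: first towards the motor until it clearly stiffens, then towards the bearing end until it clearly stiffens, never forcing it. Set it in the middle of that play, let go, and push the black lock pin on the carriage fully home. Leave the other things on the bench where they are.

Things in the scene. Friction and masses are not known exactly. Their poses are not given: they have to be found in the camera images.
- rig: the slide: aluminium base plate 124 x 360 x 12 mm, fixed to the bench, two steel guide rods and a screw along it. Origin on the bench surface, on the slide's centre line, midway between the inner faces of the two end blocks (which are 240 mm apart). Its y axis is the slide direction and points to the motor end; its x axis points across, away from the robot; z up.
- carriage: grey block 112 (across) x 90 mm (along the slide), top 60 mm above the bench; slides along the rig's y axis with about 1.5 N of friction, stays where left. Frame parallel to the rig's; origin on the centre line at bench height under the block's middle. On top: the fin (centre 26 mm to its +x side) and the lock pin (28 mm to its -x side). Its drive nut, inside and unseen, is held fast
- fin_top (a point): centre of the top of the upright aluminium fin on the carriage, 96 mm above the bench. Fin 14 mm thick along the slide, 30 mm across it; below it is a foot 46 x 34 mm whose top is 65 mm above the bench. Grip it from above, closing along the slide
- pin (a joint): how far the lock pin is pushed in, m: 0 up, 0.016 fully home. It slides straight down with about 3 N of friction and stays where it is put. 6 mm down its foot reaches the nut; it goes on down only if the carriage stands within about 2 mm of the middle of its free play, otherwise it stops there on solid metal
- pin_top (a point): centre of the top of the lock pin's round black knob: 24 mm across, 12 mm high, top 96 mm above the bench when up and 80 mm when home; the fin is 54 mm from it to the +x side
- motor_end: end block 110 mm across, 22 mm thick, 78 mm high, at the +y end of the slide, with a square black motor 57 mm wide behind it. Frame coincides with the rig's. The carriage's free play towards the motor ends, unseen, on a buffer spring (starts at about 1 N, then 2 N per mm for 18 mm): load it with at least 3 N to be sure of the end, never over 15 N
- bearing_end: the same end block at the -y end, with only a flat round cap 40 mm across. Frame coincides with the rig's. The free play towards this end stops on an equal buffer spring, same limits. The whole free play is 12 to 24 mm; its middle lies anywhere within 12 mm of the rig's middle and cannot be seen, only felt. The carriage may start resting lightly on this buffer
- screwdriver: bystander: screwdriver 170 mm long, lying beyond the slide; origin under its middle
- collar: bystander: aluminium shaft collar, ring 34 mm across, 22 mm high, standing on the bench on the robot's side of the slide; origin under its middle
- heatsink: bystander: finned aluminium heat sink 50 x 50 x 28 mm; origin under its middle
- multimeter: bystander: handheld meter 170 x 80 x 40 mm lying on its back; origin under its middle
- mouse: bystander: computer mouse 100 x 58 x 30 mm; origin under its middle
- screw_jar: bystander: small clear jar 52 mm across, 60 mm high; origin under its middle

How it is judged (in metres and radians):
On the way, in this order (a step that is already met when the one before it is completed fails the run):
1. the carriage has been pushed towards the motor until it bears on the buffer there with at least 2.5 N (contact force between carriage and motor_end above 2.5 N), for 0.05 s.
2. then the carriage has been pushed towards the bearing end until it bears on the buffer there with at least 2.5 N (contact force between carriage and bearing_end above 2.5 N), for 0.05 s.
At the end, for the whole second after the job is handed in: the lock pin is pushed in at least 13 mm of its 16 mm, so that it stands in the nut's hole at mid-play; the carriage is at rest and bears on neither buffer (under 0.5 N) (value of joint pin above 0.013 m and contact force between carriage and motor_end below 0.5 N and contact force between carriage and bearing_end below 0.5 N and linear speed of carriage below 0.01 m/s); the robot touches nothing.
It fails at once if the carriage is forced against a buffer with more than 16 N (contact force between carriage and motor_end above 16 N or contact force between carriage and bearing_end above 16 N).
It fails at once if a bystander is moved by more than 20 mm (distance of any of screwdriver, collar, heatsink, multimeter, mouse, screw_jar from where it was at the start of the episode above 0.02 m).
It also fails if it takes over 72 s, if anything falls off the work surface, if the arm or the gripper's body presses on something with over 40 N, if the wrist force passes 120 N, or if a joint passes its speed limit or range.

ROBOT

A 6-joint arm with a two-finger parallel gripper is mounted at the origin on the work surface. World frame = base frame: x ahead of the robot, y to its left, z up, the work surface at z = 0. Lengths are in m, angles in degrees, forces in N, time in s.
With the tool pointing down it reaches from about 0.3 to 0.75 m from the base axis. Payload 8.5 kg.
Tool frame: the origin (TCP) lies midway between the tips of the shut fingers; the grasp point (between the pads) lies 19 mm behind it (env.tcp_to_grasp is the z of the grasp point in the tool frame, in m); z points along the fingers, y is the line along which they close (so a half turn about z gives the same grasp; the last joint's range is limited). The gripper opens to 85 mm and grips with 20 to 120 N. Pads are 22 mm wide; open, the fingers measure 114 mm over their backs; the gripper's body (76 mm by 85 mm) begins 54 mm behind the grasp point. The pads swing forward as they close: fully open they stand 13 mm farther back than shut.
Start: joints at [-86.362, 21.807, 74.336, -0, 83.858, -12.336], TCP at [0.151, -0.529, 0.231] pointing down, gripper open.
Joint ranges: [-178.18, 178.18], [-50.72, 133.34], [12.68, 142.11], [-81.47, 261.47], [9.98, 163.14], [-165.26, 165.26]. Speed limits (degrees/s): [136.94, 136.94, 180, 180, 180, 180].

INTERFACE

Orientations are given as a 3x3 rotation matrix whose columns are the frame's x, y, z axes.
In Python, from rig import env, imaging, job, models gives the robot as it stands. The module is installed in compiled form; this text tells all that it offers.
- The arm moves only by the tool jog_arm, never from a script. Its argument "plan" is text: rows parted by semicolons, each of 7 numbers parted by spaces: the turn, a rotation vector about the tool's x, y, z in degrees, then the shift along the tool's x, y, z in cm, then the closure in counts, from 0 (fully open) to 255 (shut). In form: rx ry rz x y z claw; .... A call has 1 to 10 rows; each row shifts and turns the commanded pose from where the row before left it, along the tool's axes as they then stand; what a row does not reach is not made up. A row lasts 1/12 s, in which the tool goes at most 41.7 mm and 7.16 degrees, less where a joint would pass 70% of its speed; a pose out of reach is approached as far as the arm can. A call with a gripper value outside its range is refused whole. The fingers move at their own pace and stop on an object; "grip_force" is the grip in N (left out, the last holds). Time passes only in rows, so rows that do not move let the fingers close. It gives the time, the measured TCP pose, the force, the opening and the grip force at its end, in the units of the state.
- env.observe(): the state, without advancing time (a new reading comes with each control period).
- imaging.get_image(name): name is "side" or "top" or "wrist"; returns a dict with "pixels" (384x512x3 uint8, red, green, blue), "depth" (384x512 float32, m along the optical axis (not along the pixel's ray), 0 where there is no reading), "fov_y" (degrees; the focal length in pixels is half the picture's height over the tangent of half this angle, whatever the lens; pixels are square), "cx", "cy" (the principal point, pixels), "world_from_camera" (4x4, takes a point from camera to world coordinates). Camera axes: x right, y down, z forward; pixel columns grow to the right and rows downward; lengths in m; the calibration is good to about 2 mm. A picture is of the moment at which its call begins.
- job.close_job(): hands the job in; it is judged then, once.
Trained networks look in the newest picture that a camera, given by its name, has taken for a name from the list of things; names that differ only in an ending like _2 or _b are one class to them, and where a whole thing is asked for, a point or a joint stands for the part that bears it (a point fixed in the world has none). Each returns a list of dicts, best first, with "confidence" (0 to 1); they miss things now and then, are a little off and sometimes report something else, mostly with a low value. They report only what shows in the picture. A call takes as long as a camera call.
- models.outline_of(camera, query): "region" (384x512 bool, what is visible of it) and "bbox" ([centre column, centre row, width, height] in pixels, round what is visible of it).
- models.tip_of(camera, query): "at" ([column, row] in pixels: a listed point, or the origin of a listed thing).
The state is a dict: "time_s": time; "q": joint angles; "qvel": joint speeds; "joint_efforts": joint torques, N m; "position": TCP position; "tool_rot": TCP orientation; "ft_force": force on the tool from outside, world axes, zero at the start; "wrist_torque": the same for the moment, N m; "grip_width": finger opening in m; "gripper_force": force on a finger pad.
Only numpy, scipy, OpenCV 4.12 (cv2) and the standard library are available. Lean on these libraries where they do the work, as an engineer would, in place of code of your own. Each camera call takes 0.05 s, during which the arm holds its last target. There are 200 camera calls.

## Working session

There is one attempt and no reset: what is moved stays moved. The work goes in short steps, Python scripts to look and compute and a tool call to move; the robot and the scene stay as the last step left them, time stands still between calls to the robot, and variables do not carry over. Pictures are saved under pics/ and viewed, at most 10 in all, crops included, and the job is handed in when it is done.

Besides the shell and the picture viewer there is one more tool, called by a JSON object that holds its "op" and its "data". jog_arm: Moves the arm, as the interface text tells. Its arguments: {"type":"object","properties":{"plan":{"type":"string"},"grip_force":{"type":"number"}},"required":["plan"]}

```bash
mkdir -p pics; cat > h.py <<'E'
import numpy as np, cv2
from rig import env, imaging, job, models
def ray(im,u,v,z):
    H=im["pixels"].shape[0]; f=H/2/np.tan(np.radians(im["fov_y"])/2)
    T=np.array(im["world_from_camera"]); d=T[:3,:3]@np.array([(u-im["cx"])/f,(v-im["cy"])/f,1]); o=T[:3,3]
    return o+d*(z-o[2])/d[2]
def cloud(im):
    H,W=im["depth"].shape; f=H/2/np.tan(np.radians(im["fov_y"])/2)
    T=np.array(im["world_from_camera"]); v,u=np.mgrid[:H,:W]; D=im["depth"]
    P=np.stack([(u-im["cx"])/f*D,(v-im["cy"])/f*D,D],-1)@T[:3,:3].T+T[:3,3]
    return P
def save(im,n): cv2.imwrite("pics/"+n,im["pixels"][:,:,::-1])
E
python3 - <<'E'
from h import *
np.set_printoptions(precision=4,suppress=True)
for c in ["top","side"]:
    im=imaging.get_image(c); save(im,c+"1.png"); P=cloud(im)
    print(c,np.array(im["world_from_camera"])[:3,3])
    for q,z in [("fin_top",.096),("pin_top",.096),("rig",0),("carriage",0)]:
        for r in models.tip_of(c,q)[:2]:
            u,v=r["at"]; print(q,r["confidence"],r["at"],ray(im,u,v,z),P[int(v),int(u)])
    for q in ["motor_end","bearing_end","screw_jar","collar","heatsink","multimeter","mouse","screwdriver"]:
        for r in models.outline_of(c,q)[:1]:
            m=r["region"]&(im["depth"]>0); p=P[m]; print(q,round(r["confidence"],2),r["bbox"],np.percentile(p,2,axis=0),np.percentile(p,98,axis=0))
o=env.observe(); print(o["position"],o["tool_rot"],o["ft_force"],env.tcp_to_grasp)
E
```

```text
top [0.4214 0.0023 1.0271]
fin_top 0.65 [294.1, 181.8] [ 0.5739 -0.0851  0.096 ] [ 0.5802 -0.0873  0.0705]
pin_top 0.48 [300.0, 203.8] [ 0.5161 -0.0982  0.096 ] [ 0.5183 -0.0984  0.0947]
rig 0.75 [290.7, 197.4] [ 0.5448 -0.0828  0.    ] [ 0.5386 -0.0759  0.0611]
rig 0.18 [297.2, 182.3] [ 0.5879 -0.1029  0.    ] [ 0.5733 -0.0927  0.0952]
carriage 0.97 [293.8, 195.1] [ 0.5512 -0.0918  0.    ] [ 0.5438 -0.0841  0.0611]
motor_end 0.58 [237.2, 200.9, 37.9, 38.1] [0.4811 0.0216 0.03  ] [0.5793 0.1112 0.0806]
bearing_end 0.56 [345.6, 186.3, 22.9, 42.0] [ 0.512  -0.2402  0.0152] [ 0.6175 -0.2072  0.0814]
screw_jar 0.77 [120.7, 246.5, 23.5, 23.3] [0.3965 0.3613 0.0063] [0.4427 0.407  0.0631]
collar 0.51 [325.2, 230.2, 11.3, 8.3] [ 0.4332 -0.1903 -0.0006] [ 0.4632 -0.1602  0.0259]
heatsink 0.79 [146.8, 155.9, 21.1, 22.1] [ 0.6413  0.3052 -0.0015] [0.7037 0.3664 0.0307]
multimeter 0.72 [408.1, 175.5, 41.3, 63.2] [ 0.5117 -0.4525  0.0144] [ 0.673  -0.3523  0.0449]
mouse 0.83 [397.6, 256.2, 32.1, 41.1] [ 0.3351 -0.4004  0.011 ] [ 0.4292 -0.3254  0.0337]
screwdriver 0.66 [301.0, 142.9, 50.4, 17.5]
[... 573 characters left out ...]
74  0.0813]
screw_jar 0.56 [180.6, 152.9, 18.2, 17.4] [0.3965 0.358  0.0017] [0.4548 0.4725 0.0641]
collar 0.49 [238.1, 264.4, 11.4, 22.1] [ 0.4333 -0.1941  0.0047] [ 0.4631 -0.1634  0.0258]
heatsink 0.69 [254.2, 152.2, 18.8, 17.3] [0.6426 0.3023 0.0038] [0.7041 0.3604 0.0327]
multimeter 0.68 [339.5, 316.8, 91.3, 45.5] [ 0.5094 -0.4643  0.002 ] [ 0.671  -0.3586  0.0448]
mouse 0.82 [233.8, 336.4, 51.4, 34.9] [ 0.3356 -0.4101  0.0088] [ 0.4289 -0.3335  0.0339]
screwdriver 0.65 [320.5, 224.9, 39.0, 35.4] [ 0.6846 -0.1873  0.0071] [ 0.7128 -0.0571  0.0291]
[ 0.1514 -0.5287  0.2313] [[ 0.9614  0.2752  0.    ]
 [ 0.2752 -0.9614  0.    ]
 [ 0.     -0.     -1.    ]] [-0.076  -0.3463  0.028 ] -0.0187
```

```bash
python3 - <<'E'
from h import *
np.set_printoptions(precision=4,suppress=True)
for c in ["top","side"]:
    im=imaging.get_image(c); P=cloud(im)
    for q,lo,hi in [("carriage",.056,.064),("bearing_end",.074,.083),("motor_end",.074,.083),("fin_top",.09,.102)]:
        r=models.outline_of(c,q)
        if not r: continue
        m=r[0]["region"]&(P[...,2]>lo)&(P[...,2]<hi); p=P[m][:,:2]
        if len(p)<5: continue
        print(c,q,len(p),np.median(P[m][:,2]),[np.round(x,4) for x in cv2.minAreaRect((p*1000).astype(np.float32))])
E
```

```text
top carriage 1067 0.06033871864411422 [array([548.1649, -95.7633]), array([111.7023,  89.7443]), np.float64(8.1849)]
top bearing_end 347 0.0782837645889628 [array([ 566.2576, -224.3721]), array([109.9358,  22.9807]), np.float64(8.2957)]
top fin_top 130 0.096198717816315 [array([548.8845, -93.2944]), array([79.5098, 23.5127]), np.float64(12.7179)]
side carriage 651 0.061490208630460286 [array([547.4788, -98.9946]), array([110.97  ,  92.1869]), np.float64(7.2774)]
side bearing_end 351 0.07933946136108194 [array([ 566.2915, -226.3844]), array([109.9246,  24.3445]), np.float64(7.3763)]
side motor_end 266 0.07916444636920117 [array([525.7921,  63.3561]), array([109.1885,  87.0299]), np.float64(8.444)]
side fin_top 112 0.09655700516422971 [array([ 548.6868, -101.0903]), array([78.0247, 21.0924]), np.float64(6.5596)]
```

View pics/side1.png

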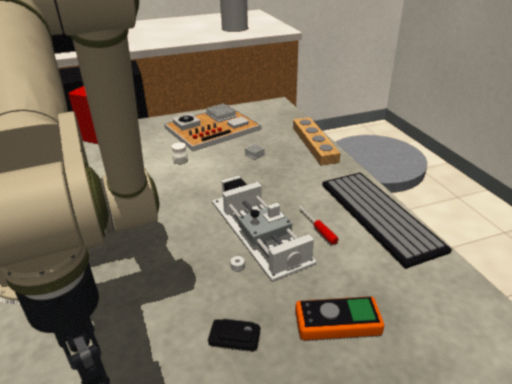

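{"op": "jog_arm", "data": {"plan": "0 0 7 0 0 0 0; 0 0 0.97 0 0 0 0; 0 0 0 2.66 -2.07 0 0; 0 0 0 2.66 -2.07 0 0; 0 0 0 2.66 -2.07 0 0; 0 0 0 2.66 -2.07 0 0; 0 0 0 2.66 -2.07 0 0; 0 0 0 2.66 -2.07 0 0; 0 0 0 2.66 -2.07 0 0; 0 0 0 2.66 -2.07 0 0"}}

```text
time_s: 2.63
position: [0.3399, -0.3338, 0.2315]
tool_rot: [[0.99, 0.142, 0.0], [0.142, -0.99, -0.0], [0.0, 0.0, -1.0]]
ft_force: [-0.0, -0.2, -0.4]
grip_width: 0.0854
gripper_force: 0.0
```

{"op": "jog_arm", "data": {"plan": "0 0 0 2.66 -2.07 0 0; 0 0 0 2.66 -2.07 0 0; 0 0 0 2.66 -2.07 0 0; 0 0 0 2.66 -2.07 0 0; 0 0 0 2.66 -2.07 0 0; 0 0 0 2.66 -2.07 0 0; 0 0 0 2.66 -2.07 0 0; 0 0 0 2.66 -2.07 0 0; 0 0 0 2.66 -2.07 0 0; 0 0 0 2.66 -2.07 0 0"}}

```text
time_s: 3.47
position: [0.5746, -0.0916, 0.2314]
tool_rot: [[0.99, 0.142, 0.0], [0.142, -0.99, -0.0], [0.0, 0.0, -1.0]]
ft_force: [0.1, -0.6, 0.8]
grip_width: 0.0855
gripper_force: 0.0
```

{"op": "jog_arm", "data": {"plan": "0 0 0 0 0 0 0; 0 0 0 0 0 0 0", "grip_force": 40}}

```text
time_s: 3.63
position: [0.5742, -0.092, 0.2309]
tool_rot: [[0.99, 0.144, -0.001], [0.144, -0.99, 0.0], [-0.001, -0.0, -1.0]]
ft_force: [0.0, -0.5, 0.1]
grip_width: 0.0857
gripper_force: 0.0
```

```bash
cat > look.py <<'E'
from h import *
import sys
np.set_printoptions(precision=4,suppress=True)
im=imaging.get_image("wrist"); save(im,sys.argv[1]); P=cloud(im)
for q in ["fin_top","pin_top"]:
    for r in models.tip_of("wrist",q)[:2]:
        u,v=r["at"]; print(q,r["confidence"],r["at"],ray(im,u,v,.096))
    for r in models.outline_of("wrist",q)[:1]:
        m=r["region"]&(abs(P[...,2]-.096)<.005); print("outl",m.sum(), P[m].mean(0) if m.any() else 0)
for q,lo,hi in [("carriage",.056,.064),("bearing_end",.074,.083),("fin_top",.09,.102)]:
    r=models.outline_of("wrist",q)
    if r:
        m=r[0]["region"]&(P[...,2]>lo)&(P[...,2]<hi)
        if q=="carriage" or 1:
            n,l,st,ce=cv2.connectedComponentsWithStats(m.astype(np.uint8))
            for i in range(1,n):
                if st[i,4]>150: print(q,st[i,4],[np.round(x,2) for x in cv2.minAreaRect((P[l==i][:,:2]*1000).astype(np.float32))],ce[i])
o=env.observe(); print(o["time_s"],o["position"],o["tool_rot"],o["ft_force"])
E
python3 look.py w1.png
```

```text
fin_top 0.62 [252.1, 188.6] [ 0.5756 -0.0904  0.096 ]
outl 1117 [ 0.5507 -0.0955  0.0962]
pin_top 0.56 [252.9, 246.9] [ 0.5232 -0.0987  0.096 ]
outl 527 [ 0.5233 -0.0994  0.0962]
carriage 7603 [array([549.77, -95.67]), array([111.94,  89.93]), np.float64(7.74)] [254.0179 204.2093]
bearing_end 2741 [array([ 567.61, -224.08]), array([109.4 ,  22.94]), np.float64(8.07)] [394.9712 206.7508]
fin_top 584 [array([575.84, -92.08]), array([29.25, 13.78]), np.float64(7.99)] [254.0531 187.9897]
fin_top 548 [array([522.29, -99.4 ]), array([23.4 , 23.02]), np.float64(62.01)] [253.6387 246.8558]
4.0333 [ 0.5733 -0.0938  0.2315] [[ 0.9904  0.1384  0.0002]
 [ 0.1384 -0.9904 -0.0001]
 [ 0.0002  0.0002 -1.    ]] [-0.0822  0.339   0.5297]
```

{"op": "jog_arm", "data": {"plan": "0 0 0 0.1 -0.13 2 0; 0 0 0 0 0 3 0; 0 0 0 0 0 3 0; 0 0 0 0 0 3 0; 0 0 0 0 0 2.5 0; 0 0 0 0 0 1.5 0; 0 0 0 0 0 0.9 0; 0 0 0 0 0 0 0; 0 0 0 0 0 0 0"}}

```text
time_s: 4.78
position: [0.5747, -0.092, 0.0729]
tool_rot: [[0.99, 0.139, 0.001], [0.139, -0.99, -0.0], [0.001, 0.0, -1.0]]
ft_force: [-0.0, 0.2, -0.0]
grip_width: 0.0853
gripper_force: 0.0
```

{"op": "jog_arm", "data": {"plan": "0 0 0 0 0 0 150; 0 0 0 0 0 0 150; 0 0 0 0 0 0 180; 0 0 0 0 0 0 190; 0 0 0 0 0 0 200; 0 0 0 0 0 0 210; 0 0 0 0 0 0 220; 0 0 0 0 0 0 255; 0 0 0 0 0 0 255; 0 0 0 0 0 0 255", "grip_force": 40}}

```text
time_s: 5.62
position: [0.5745, -0.0918, 0.0727]
tool_rot: [[0.99, 0.139, 0.0], [0.139, -0.99, -0.0], [0.0, 0.0, -1.0]]
ft_force: [-1.5, -0.2, 5.8]
grip_width: 0.0133
gripper_force: 39.7
```

{"op": "jog_arm", "data": {"plan": "0 0 0 0 0 0 255; 0 0 0 0 0 0 255; 0 0 0 0 0 0 255; 0 0 0 0 0 0 255"}}

```text
time_s: 5.95
position: [0.5745, -0.0918, 0.0727]
tool_rot: [[0.99, 0.139, 0.0], [0.139, -0.99, -0.0], [0.0, 0.0, -1.0]]
ft_force: [-1.2, -0.6, 6.1]
grip_width: 0.0133
gripper_force: 39.7
```

{"op": "jog_arm", "data": {"plan": "0 0 0 0 -0.1 0 255; 0 0 0 0 -0.1 0 255; 0 0 0 0 0 0 255"}}

```text
time_s: 6.2
position: [0.5743, -0.0899, 0.0727]
tool_rot: [[0.99, 0.139, 0.001], [0.139, -0.99, -0.001], [0.0, 0.001, -1.0]]
ft_force: [-1.0, -0.5, 4.9]
grip_width: 0.0132
gripper_force: 39.8
```

{"op": "jog_arm", "data": {"plan": "0 0 0 0 -0.1 0 255; 0 0 0 0 -0.1 0 255; 0 0 0 0 0 0 255"}}

```text
time_s: 6.45
position: [0.574, -0.0879, 0.0726]
tool_rot: [[0.99, 0.139, 0.001], [0.139, -0.99, -0.001], [0.0, 0.001, -1.0]]
ft_force: [-1.3, -0.7, 5.5]
grip_width: 0.0136
gripper_force: 39.8
```

{"op": "jog_arm", "data": {"plan": "0 0 0 0 -0.1 0 255; 0 0 0 0 -0.1 0 255; 0 0 0 0 0 0 255"}}

```text
time_s: 6.7
position: [0.5737, -0.0859, 0.0726]
tool_rot: [[0.99, 0.139, 0.001], [0.139, -0.99, -0.0], [0.0, 0.001, -1.0]]
ft_force: [-1.6, 0.4, 5.8]
grip_width: 0.0135
gripper_force: 39.8
```

{"op": "jog_arm", "data": {"plan": "0 0 0 0 -0.1 0 255; 0 0 0 0 -0.1 0 255; 0 0 0 0 0 0 255"}}

```text
time_s: 6.95
position: [0.5734, -0.0839, 0.0726]
tool_rot: [[0.99, 0.139, 0.0], [0.139, -0.99, -0.001], [0.0, 0.001, -1.0]]
ft_force: [-1.4, -0.5, 5.6]
grip_width: 0.0134
gripper_force: 39.8
```

{"op": "jog_arm", "data": {"plan": "0 0 0 0 -0.1 0 255; 0 0 0 0 -0.1 0 255; 0 0 0 0 0 0 255"}}

```text
time_s: 7.2
position: [0.5732, -0.0819, 0.0727]
tool_rot: [[0.99, 0.139, 0.001], [0.139, -0.99, -0.001], [0.0, 0.001, -1.0]]
ft_force: [-1.6, -0.5, 4.6]
grip_width: 0.0133
gripper_force: 39.8
```

{"op": "jog_arm", "data": {"plan": "0 0 0 0 -0.1 0 255; 0 0 0 0 -0.1 0 255; 0 0 0 0 0 0 255"}}

```text
time_s: 7.45
position: [0.5729, -0.08, 0.0726]
tool_rot: [[0.99, 0.139, 0.001], [0.139, -0.99, -0.001], [0.0, 0.001, -1.0]]
ft_force: [-0.4, -0.8, 5.1]
grip_width: 0.0134
gripper_force: 39.8
```

{"op": "jog_arm", "data": {"plan": "0 0 0 0 -0.1 0 255; 0 0 0 0 -0.1 0 255; 0 0 0 0 0 0 255"}}

```text
time_s: 7.7
position: [0.5726, -0.078, 0.0726]
tool_rot: [[0.99, 0.139, 0.001], [0.139, -0.99, -0.0], [0.0, 0.001, -1.0]]
ft_force: [-3.0, 0.3, 5.0]
grip_width: 0.0136
gripper_force: 39.8
```

{"op": "jog_arm", "data": {"plan": "0 0 0 0 -0.1 0 255; 0 0 0 0 -0.1 0 255; 0 0 0 0 0 0 255"}}

```text
time_s: 7.95
position: [0.5723, -0.076, 0.0727]
tool_rot: [[0.99, 0.139, 0.001], [0.139, -0.99, -0.0], [0.0, 0.001, -1.0]]
ft_force: [-0.8, -1.2, 4.7]
grip_width: 0.0134
gripper_force: 39.8
```

{"op": "jog_arm", "data": {"plan": "0 0 0 0 -0.1 0 255; 0 0 0 0 -0.1 0 255; 0 0 0 0 0 0 255"}}

```text
time_s: 8.2
position: [0.572, -0.074, 0.0726]
tool_rot: [[0.99, 0.139, 0.001], [0.139, -0.99, -0.0], [0.0, 0.001, -1.0]]
ft_force: [-1.3, -0.4, 5.4]
grip_width: 0.0135
gripper_force: 39.8
```

{"op": "jog_arm", "data": {"plan": "0 0 0 0 -0.1 0 255; 0 0 0 0 0 0 255"}}

```text
time_s: 8.37
position: [0.5719, -0.0731, 0.0726]
tool_rot: [[0.99, 0.139, 0.001], [0.139, -0.99, -0.001], [0.0, 0.001, -1.0]]
ft_force: [-1.1, -1.0, 4.9]
grip_width: 0.013
gripper_force: 39.8
```

{"op": "jog_arm", "data": {"plan": "0 0 0 0 -0.1 0 255; 0 0 0 0 0 0 255"}}

```text
time_s: 8.53
position: [0.5718, -0.0721, 0.0726]
tool_rot: [[0.99, 0.139, 0.001], [0.139, -0.99, -0.001], [0.0, 0.001, -1.0]]
ft_force: [-0.3, -1.1, 4.2]
grip_width: 0.0135
gripper_force: 39.8
```

{"op": "jog_arm", "data": {"plan": "0 0 0 0 -0.1 0 255; 0 0 0 0 0 0 255"}}

```text
time_s: 8.7
position: [0.5716, -0.0711, 0.0726]
tool_rot: [[0.99, 0.139, 0.0], [0.139, -0.99, -0.001], [0.0, 0.001, -1.0]]
ft_force: [-1.6, -0.5, 5.3]
grip_width: 0.013
gripper_force: 39.8
```

{"op": "jog_arm", "data": {"plan": "0 0 0 0 -0.1 0 255; 0 0 0 0 0 0 255"}}

```text
time_s: 8.87
position: [0.5715, -0.0701, 0.0726]
tool_rot: [[0.99, 0.139, 0.001], [0.139, -0.99, -0.001], [0.001, 0.001, -1.0]]
ft_force: [-1.8, -1.4, 5.6]
grip_width: 0.0131
gripper_force: 39.8
```

```bash
python3 look.py w2.png
```

```text
fin_top 0.62 [253.7, 283.4] [ 0.5719 -0.0701  0.096 ]
outl 2396 [ 0.574  -0.0698  0.0964]
pin_top 0.32 [251.4, 281.0] [ 0.5729 -0.0691  0.096 ]
outl 0 0
carriage 10823 [array([574.3 , -69.76]), array([56.46, 90.15]), np.float64(7.63)] [253.4385 227.8974]
carriage 843 [array([524.27, -76.83]), array([24.61, 26.58]), np.float64(7.17)] [253.427  328.7888]
fin_top 2423 [array([572.47, -70.06]), array([30.51, 13.28]), np.float64(7.34)] [253.5076 278.2914]
9.2667 [ 0.5715 -0.0701  0.0726] [[ 0.9903  0.1392  0.0006]
 [ 0.1392 -0.9903 -0.0004]
 [ 0.0005  0.0005 -1.    ]] [-0.9792 -0.9137  4.7517]
```

{"op": "jog_arm", "data": {"plan": "0 0 0 0 -0.1 0 255; 0 0 0 0 0 0 255"}}

```text
time_s: 9.43
position: [0.5714, -0.0691, 0.0727]
tool_rot: [[0.99, 0.139, 0.001], [0.139, -0.99, -0.001], [0.001, 0.001, -1.0]]
ft_force: [-1.1, -1.4, 6.0]
grip_width: 0.0133
gripper_force: 39.8
```

{"op": "jog_arm", "data": {"plan": "0 0 0 0 -0.1 0 255; 0 0 0 0 0 0 255"}}

```text
time_s: 9.6
position: [0.5713, -0.0684, 0.0726]
tool_rot: [[0.99, 0.139, 0.001], [0.139, -0.99, -0.001], [0.001, 0.001, -1.0]]
ft_force: [-0.6, -3.3, 5.3]
grip_width: 0.0134
gripper_force: 39.9
```

{"op": "jog_arm", "data": {"plan": "0 0 0 0 -0.1 0 255; 0 0 0 0 0 0 255; 0 0 0 0 0 0 255"}}

```text
time_s: 9.85
position: [0.5712, -0.0676, 0.0726]
tool_rot: [[0.99, 0.139, 0.001], [0.139, -0.99, -0.001], [0.001, 0.001, -1.0]]
ft_force: [-1.6, -5.3, 4.9]
grip_width: 0.0132
gripper_force: 39.9
```

{"op": "jog_arm", "data": {"plan": "0 0 0 0 -0.1 0 255; 0 0 0 0 0 0 255; 0 0 0 0 0 0 255"}}

```text
time_s: 10.1
position: [0.5711, -0.0669, 0.0726]
tool_rot: [[0.99, 0.139, 0.001], [0.139, -0.99, -0.002], [0.001, 0.002, -1.0]]
ft_force: [-0.9, -5.5, 5.6]
grip_width: 0.0132
gripper_force: 39.9
```

{"op": "jog_arm", "data": {"plan": "0 0 0 0 -0.1 0 255; 0 0 0 0 0 0 255; 0 0 0 0 0 0 255"}}

```text
time_s: 10.35
position: [0.571, -0.0662, 0.0726]
tool_rot: [[0.99, 0.139, 0.001], [0.139, -0.99, -0.002], [0.001, 0.002, -1.0]]
ft_force: [-0.8, -7.6, 4.9]
grip_width: 0.0129
gripper_force: 39.8
```

{"op": "jog_arm", "data": {"plan": "0 0 0 0 0.2 0 255; 0 0 0 0 0.2 0 255; 0 0 0 0 0.2 0 255; 0 0 0 0 0.2 0 255; 0 0 0 0 0.2 0 255; 0 0 0 0 0.2 0 255; 0 0 0 0 0.2 0 255; 0 0 0 0 0 0 255; 0 0 0 0 0 0 255"}}

```text
time_s: 11.1
position: [0.5727, -0.0788, 0.0726]
tool_rot: [[0.99, 0.139, 0.0], [0.139, -0.99, -0.0], [0.0, 0.0, -1.0]]
ft_force: [-2.2, 0.1, 5.7]
grip_width: 0.0132
gripper_force: 40.0
```

{"op": "jog_arm", "data": {"plan": "0 0 0 0 0.1 0 255; 0 0 0 0 0.1 0 255; 0 0 0 0 0 0 255; 0 0 0 0 0 0 255"}}

```text
time_s: 11.43
position: [0.573, -0.0806, 0.0726]
tool_rot: [[0.99, 0.139, 0.0], [0.139, -0.99, 0.0], [0.0, -0.0, -1.0]]
ft_force: [-1.7, 1.4, 6.1]
grip_width: 0.0131
gripper_force: 40.1
```

{"op": "jog_arm", "data": {"plan": "0 0 0 0 0.1 0 255; 0 0 0 0 0.1 0 255; 0 0 0 0 0 0 255; 0 0 0 0 0 0 255"}}

```text
time_s: 11.77
position: [0.5732, -0.0826, 0.0727]
tool_rot: [[0.99, 0.139, 0.0], [0.139, -0.99, 0.0], [0.0, -0.0, -1.0]]
ft_force: [-0.9, 0.3, 6.0]
grip_width: 0.0131
gripper_force: 40.1
```

{"op": "jog_arm", "data": {"plan": "0 0 0 0 0.1 0 255; 0 0 0 0 0.1 0 255; 0 0 0 0 0 0 255; 0 0 0 0 0 0 255"}}

```text
time_s: 12.1
position: [0.5735, -0.0845, 0.0726]
tool_rot: [[0.99, 0.139, 0.0], [0.139, -0.99, 0.0], [0.0, -0.0, -1.0]]
ft_force: [-2.0, 0.2, 5.6]
grip_width: 0.0128
gripper_force: 40.1
```

{"op": "jog_arm", "data": {"plan": "0 0 0 0 0.1 0 255; 0 0 0 0 0.1 0 255; 0 0 0 0 0 0 255; 0 0 0 0 0 0 255"}}

```text
time_s: 12.43
position: [0.5738, -0.0865, 0.0727]
tool_rot: [[0.99, 0.139, 0.0], [0.139, -0.99, 0.0], [0.0, -0.0, -1.0]]
ft_force: [-2.0, 1.4, 6.6]
grip_width: 0.0132
gripper_force: 40.1
```

{"op": "jog_arm", "data": {"plan": "0 0 0 0 0.1 0 255; 0 0 0 0 0.1 0 255; 0 0 0 0 0 0 255; 0 0 0 0 0 0 255"}}

```text
time_s: 12.77
position: [0.5741, -0.0885, 0.0726]
tool_rot: [[0.99, 0.139, 0.0], [0.139, -0.99, 0.0], [0.0, -0.0, -1.0]]
ft_force: [-0.5, -0.0, 6.5]
grip_width: 0.0138
gripper_force: 40.1
```

{"op": "jog_arm", "data": {"plan": "0 0 0 0 0.1 0 255; 0 0 0 0 0 0 255; 0 0 0 0 0 0 255"}}

```text
time_s: 13.02
position: [0.5742, -0.0895, 0.0727]
tool_rot: [[0.99, 0.139, 0.0], [0.139, -0.99, 0.0], [0.0, -0.0, -1.0]]
ft_force: [-1.4, 0.0, 7.4]
grip_width: 0.0132
gripper_force: 40.1
```

{"op": "jog_arm", "data": {"plan": "0 0 0 0 0.1 0 255; 0 0 0 0 0 0 255; 0 0 0 0 0 0 255"}}

```text
time_s: 13.27
position: [0.5743, -0.0904, 0.0726]
tool_rot: [[0.99, 0.139, 0.0], [0.139, -0.99, 0.0], [0.0, -0.0, -1.0]]
ft_force: [-1.9, 0.9, 6.6]
grip_width: 0.013
gripper_force: 40.1
```

{"op": "jog_arm", "data": {"plan": "0 0 0 0 0.1 0 255; 0 0 0 0 0 0 255; 0 0 0 0 0 0 255"}}

```text
time_s: 13.52
position: [0.5745, -0.0914, 0.0726]
tool_rot: [[0.99, 0.139, 0.0], [0.139, -0.99, 0.0], [0.0, -0.0, -1.0]]
ft_force: [-1.6, 0.6, 6.2]
grip_width: 0.0134
gripper_force: 40.1
```

{"op": "jog_arm", "data": {"plan": "0 0 0 0 0.1 0 255; 0 0 0 0 0 0 255; 0 0 0 0 0 0 255"}}

```text
time_s: 13.77
position: [0.5746, -0.0924, 0.0726]
tool_rot: [[0.99, 0.139, 0.0], [0.139, -0.99, 0.0], [0.0, -0.0, -1.0]]
ft_force: [-2.2, 0.7, 6.5]
grip_width: 0.0131
gripper_force: 40.1
```

{"op": "jog_arm", "data": {"plan": "0 0 0 0 0.1 0 255; 0 0 0 0 0 0 255; 0 0 0 0 0 0 255"}}

```text
time_s: 14.02
position: [0.5747, -0.0931, 0.0726]
tool_rot: [[0.99, 0.139, 0.0], [0.139, -0.99, 0.001], [0.0, -0.001, -1.0]]
ft_force: [-1.8, 2.2, 6.3]
grip_width: 0.013
gripper_force: 40.1
```

{"op": "jog_arm", "data": {"plan": "0 0 0 0 0.1 0 255; 0 0 0 0 0 0 255; 0 0 0 0 0 0 255"}}

```text
time_s: 14.27
position: [0.5748, -0.0938, 0.0726]
tool_rot: [[0.99, 0.139, 0.0], [0.139, -0.99, 0.001], [0.0, -0.001, -1.0]]
ft_force: [-0.9, 3.3, 6.1]
grip_width: 0.013
gripper_force: 40.2
```

{"op": "jog_arm", "data": {"plan": "0 0 0 0 0.1 0 255; 0 0 0 0 0 0 255; 0 0 0 0 0 0 255"}}

```text
time_s: 14.52
position: [0.5749, -0.0945, 0.0726]
tool_rot: [[0.99, 0.139, -0.0], [0.139, -0.99, 0.002], [0.0, -0.002, -1.0]]
ft_force: [-1.8, 5.3, 8.1]
grip_width: 0.0132
gripper_force: 40.3
```

{"op": "jog_arm", "data": {"plan": "0 0 0 0 0.1 0 255; 0 0 0 0 0 0 255; 0 0 0 0 0 0 255"}}

```text
time_s: 14.77
position: [0.575, -0.0952, 0.0726]
tool_rot: [[0.99, 0.14, -0.0], [0.14, -0.99, 0.002], [0.0, -0.002, -1.0]]
ft_force: [-2.0, 6.1, 8.1]
grip_width: 0.0131
gripper_force: 40.3
```

{"op": "jog_arm", "data": {"plan": "0 0 0 0 -0.2 0 255; 0 0 0 0 -0.2 0 255; 0 0 0 0 -0.2 0 255; 0 0 0 0 -0.2 0 255; 0 0 0 0 -0.2 0 255; 0 0 0 0 -0.2 0 255; 0 0 0 0 -0.2 0 255; 0 0 0 0 -0.2 0 255; 0 0 0 0 0 0 255; 0 0 0 0 0 0 255"}}

```text
time_s: 15.6
position: [0.573, -0.0805, 0.0726]
tool_rot: [[0.99, 0.139, 0.0], [0.139, -0.99, 0.0], [0.0, -0.0, -1.0]]
ft_force: [-0.9, 0.2, 6.3]
grip_width: 0.0134
gripper_force: 40.1
```

{"op": "jog_arm", "data": {"plan": "0 0 0 0 0.03 0 255; 0 0 0 0 0 0 255; 0 0 0 0 0 0 200; 0 0 0 0 0 0 150; 0 0 0 0 0 0 100; 0 0 0 0 0 0 50; 0 0 0 0 0 0 0; 0 0 0 0 0 0 0; 0 0 0 0 0 0 0; 0 0 0 0 0 0 0"}}

```text
time_s: 16.43
position: [0.5729, -0.0811, 0.0723]
tool_rot: [[0.99, 0.139, -0.0], [0.139, -0.99, 0.0], [-0.0, -0.0, -1.0]]
ft_force: [0.2, -0.2, 0.0]
grip_width: 0.0856
gripper_force: 0.0
```

{"op": "jog_arm", "data": {"plan": "0 0 0 0 0 -1 0; 0 0 0 0 0 -2 0; 0 0 0 0 0 -3 0; 0 0 0 0 0 -3 0; 0 0 0 -1.5 0 -2 0; 0 0 0 -1.5 0 0 0; 0 0 0 -1.4 0 0 0; 0 0 0 -1 0 0 0; 0 0 0 0 0 0 0; 0 0 0 0 0 0 0"}}

```text
time_s: 17.27
position: [0.5196, -0.0887, 0.1831]
tool_rot: [[0.99, 0.139, 0.001], [0.139, -0.99, -0.0], [0.001, 0.0, -1.0]]
ft_force: [-0.1, -0.1, 0.8]
grip_width: 0.0851
gripper_force: 0.0
```

```bash
python3 look.py w3.png
```

```text
fin_top 0.63 [252.6, 127.2] [ 0.5741 -0.0805  0.096 ]
outl 1788 [ 0.5489 -0.0841  0.0964]
pin_top 0.6 [253.1, 207.6] [ 0.5187 -0.0885  0.096 ]
outl 799 [ 0.5214 -0.0878  0.0963]
carriage 11721 [array([547.65, -84.2 ]), array([111.99,  90.12]), np.float64(7.8)] [252.7469 156.3687]
bearing_end 4642 [array([ 567.02, -224.02]), array([109.65,  23.24]), np.float64(7.73)] [442.9815 156.9539]
fin_top 942 [array([573.62, -80.85]), array([29.65, 13.63]), np.float64(7.79)] [252.9066 127.4066]
fin_top 854 [array([520.39, -88.15]), array([23.35, 23.04]), np.float64(50.72)] [252.6593 204.2225]
17.6667 [ 0.5197 -0.0885  0.1822] [[ 0.9902  0.1395 -0.0002]
 [ 0.1395 -0.9902  0.0001]
 [-0.0002 -0.0002 -1.    ]] [ 0.5096  0.5403 -0.0152]
```

{"op": "jog_arm", "data": {"plan": "0 0 0 0 0 0 255; 0 0 0 0 0 0 255; 0 0 0 0 0 0 255; 0 0 0 0 0 0 255; 0 0 0 0 0 1.5 255; 0 0 0 0 0 2 255; 0 0 0 0 0 2 255; 0 0 0 0 0 1.5 255; 0 0 0 0 0 0.9 255; 0 0 0 0 0 0 255"}}

```text
time_s: 18.5
position: [0.5188, -0.0884, 0.1018]
tool_rot: [[0.99, 0.139, -0.003], [0.139, -0.99, 0.001], [-0.003, -0.002, -1.0]]
ft_force: [-0.6, -0.4, 0.3]
grip_width: 0.0001
gripper_force: 0.0
```

{"op": "jog_arm", "data": {"plan": "0 0 0 0 0 0.2 255; 0 0 0 0 0 0.2 255; 0 0 0 0 0 0.2 255; 0 0 0 0 0 0.2 255; 0 0 0 0 0 0 255"}}

```text
time_s: 18.92
position: [0.5196, -0.0887, 0.0955]
tool_rot: [[0.99, 0.139, 0.001], [0.139, -0.99, -0.0], [0.001, 0.0, -1.0]]
ft_force: [-0.1, 0.4, -0.3]
grip_width: 0.0001
gripper_force: 0.0
```

{"op": "jog_arm", "data": {"plan": "0 0 0 0 0 0.1 255; 0 0 0 0 0 0.1 255; 0 0 0 0 0 0.1 255; 0 0 0 0 0 0 255"}}

```text
time_s: 19.25
position: [0.5196, -0.0887, 0.0924]
tool_rot: [[0.99, 0.139, 0.001], [0.139, -0.99, -0.0], [0.0, 0.0, -1.0]]
ft_force: [0.9, -1.0, 0.9]
grip_width: -0.0001
gripper_force: 0.6
```

{"op": "jog_arm", "data": {"plan": "0 0 0 0 0 0.1 255; 0 0 0 0 0 0.1 255; 0 0 0 0 0 0.1 255; 0 0 0 0 0 0 255"}}

```text
time_s: 19.58
position: [0.5195, -0.0886, 0.0892]
tool_rot: [[0.99, 0.139, 0.0], [0.139, -0.99, -0.0], [0.0, 0.0, -1.0]]
ft_force: [0.4, -0.4, 1.6]
grip_width: -0.0002
gripper_force: 0.5
```

{"op": "jog_arm", "data": {"plan": "0 0 0 0 0 0.1 255; 0 0 0 0 0 0.1 255; 0 0 0 0 0 0 255"}}

```text
time_s: 19.83
position: [0.5194, -0.0886, 0.0871]
tool_rot: [[0.99, 0.139, -0.0], [0.139, -0.99, 0.0], [-0.0, -0.0, -1.0]]
ft_force: [1.0, -0.4, 0.5]
grip_width: 0.0001
gripper_force: 0.5
```

{"op": "jog_arm", "data": {"plan": "0 0 0 0 0 0.1 255; 0 0 0 0 0 0.1 255; 0 0 0 0 0 0 255"}}

```text
time_s: 20.08
position: [0.5194, -0.0886, 0.0851]
tool_rot: [[0.99, 0.139, -0.0], [0.139, -0.99, 0.0], [-0.0, -0.0, -1.0]]
ft_force: [0.4, -0.3, 1.0]
grip_width: -0.0001
gripper_force: 0.4
```

{"op": "jog_arm", "data": {"plan": "0 0 0 0 0 0.1 255; 0 0 0 0 0 0.1 255; 0 0 0 0 0 0.1 255; 0 0 0 0 0 0 255; 0 0 0 0 0 0 255"}}

```text
time_s: 20.5
position: [0.5193, -0.0885, 0.0821]
tool_rot: [[0.99, 0.139, -0.001], [0.139, -0.99, 0.0], [-0.001, -0.0, -1.0]]
ft_force: [0.3, -0.1, 0.8]
grip_width: -0.0002
gripper_force: 0.1
```

{"op": "jog_arm", "data": {"plan": "0 0 0 0 0 0.1 255; 0 0 0 0 0 0.1 255; 0 0 0 0 0 0 255; 0 0 0 0 0 0 255"}}

```text
time_s: 20.83
position: [0.5193, -0.0885, 0.0801]
tool_rot: [[0.99, 0.139, -0.0], [0.139, -0.99, 0.0], [-0.0, -0.0, -1.0]]
ft_force: [0.2, 0.4, 0.5]
grip_width: -0.0001
gripper_force: 0.0
```

{"op": "jog_arm", "data": {"plan": "0 0 0 0 0 0.1 255; 0 0 0 0 0 0 255; 0 0 0 0 0 0 255"}}

```text
time_s: 21.08
position: [0.5195, -0.0887, 0.08]
tool_rot: [[0.99, 0.139, 0.0], [0.139, -0.99, -0.0], [0.0, 0.0, -1.0]]
ft_force: [-2.4, 0.8, 7.7]
grip_width: 0.0
gripper_force: 4.1
```

Stopped at 0.080, which is home with a firm end. I'll retreat and check.

{"op": "jog_arm", "data": {"plan": "0 0 0 0 0 -1 255; 0 0 0 0 0 -2 255; 0 0 0 0 0 -3 255; 0 0 0 0 0 -3 255; 0 0 0 0 0 -1.5 255; 0 0 0 0 0 0 0; 0 0 0 0 0 0 0; 0 0 0 0 0 0 0; 0 0 0 0 0 0 0; 0 0 0 0 0 0 0"}}

```text
time_s: 21.92
position: [0.5191, -0.0885, 0.1832]
tool_rot: [[0.99, 0.139, -0.002], [0.139, -0.99, 0.001], [-0.002, -0.001, -1.0]]
ft_force: [0.0, 0.1, 0.8]
grip_width: 0.06
gripper_force: 0.0
```

```bash
python3 - <<'E'
from h import *
im=imaging.get_image("wrist"); P=cloud(im); r=models.outline_of("wrist","pin_top")
print(r[0]["confidence"],[np.round(np.percentile(P[x["region"]],[50,90],axis=0),4) for x in r[:2]])
D=np.hypot(P[...,0]-.5197,P[...,1]+.0885); print(np.median(P[D<.008][:,2]),(D<.008).sum())
save(im,"w4.png")
E
```

```text
0.79 [array([[ 0.5215, -0.0876,  0.0804],
       [ 0.5298, -0.0796,  0.0814]]), array([[ 0.418 , -0.3582,  0.0192],
       [ 0.4329, -0.3492,  0.0295]])]
0.08076037757836019 339
```

View pics/w4.png

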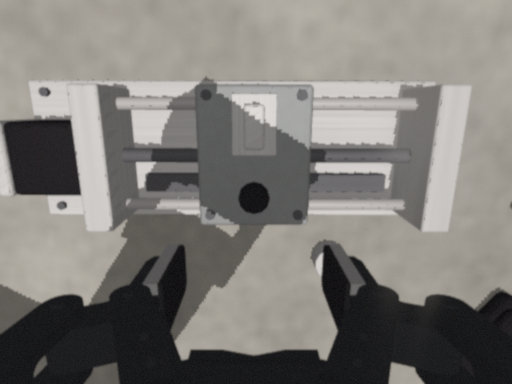

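The wrist picture shows the carriage free of the fingers, its fin at about (254,125), and the black knob at (254,198). The depth puts the knob's top at 80 mm, so the pin is home.

```bash
python3 -c "
from rig import job; print(job.close_job())"
```

```text
the job is handed in; nothing more can be done
None
```

I felt the carriage's free play against both buffers, set it at mid-play, pushed the lock pin fully home (knob top measured at about 80 mm) and handed the job in at about 22 s of robot time; no verdict was shown.

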